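# Square a soldering brick in its board fixture

## Task

Get the white soldering brick ready in the fixture on the slate board: with the fingers, first push it over the slate until its long side lies flat along the long aluminium fence at the far edge, then push the blue sliding jaw along until it has driven the brick, still flat along the fence, right up against the aluminium end stop, and leave the jaw touching the brick. Only push: the brick must not be lifted or tipped, and the other things around (black charcoal block, ring casting, jars, scribe, brush) stay where they are. Take the hand clear when it is done.

Things in the scene. Friction and masses are not known exactly. Their poses are not given: they have to be found in the camera images.
- board: dark slate soldering board, fixed to the bench, 300 (x) x 400 (y) x 12 mm; origin at the centre of its underside on the bench, so its working top is at z = 12 mm. Its x points away from the robot, y to the left, turned by up to about 0.2 rad. In front of the fence the slate is free as far as its near edge at board x = -150 mm.
- fence (a point): middle of the lower edge of the aluminium fence's near face, at board (100, 0, 12) mm; axes as the board's. The fence is fixed on the slate, runs along board y from -180 to 180 mm, and is 25 mm high above the slate.
- end_stop (a point): middle of the lower edge of the aluminium end stop's right-hand face, at board (66, 130, 12) mm; axes as the board's. The end stop is fixed on the slate, runs along board x from 26 to 106 mm, and is 25 mm high above the slate.
- nest (a point): point on the slate top where the brick's origin lies once the brick is seated against fence and end stop: board (65, 80, 12) mm; axes as the board's
- brick: white soldering brick with a grid of small dark holes on top, 70 (x) x 100 (y) x 30 mm high, 0.2 to 0.4 kg, loose on the slate; origin at the centre of its underside; its y is its long axis and points roughly along the board's y (up to 0.4 rad off). It slides with ordinary friction (about 1 to 3 N).
- jaw (a joint): travel of the blue sliding jaw along the fence, in m towards board +y (left, towards the end stop). At 0 the jaw's brick-side face is at board y = -130 mm; it starts at 0 to 0.04 and stands at 0.16 when the brick is seated between it and the end stop (mechanical limit 0.175). Moves with about 2.5 N of friction and stays where it is left.
- jaw_face (a point): centre of the jaw's brick-side (left) face: board x = 65 mm, 15 mm above the slate top; axes as the board's. The jaw is 55 mm wide (board x 37.5 to 92.5 mm), 14 mm thick along y, and its upper edge is 37 mm above the slate; a strap from its top reaches over the fence to a guide rod.
- jaw_back (a point): centre of the jaw's other (right, -y) face, where it is pushed from, 15 mm above the slate top; axes as the board's
- charcoal: black charcoal block, 70 x 45 x 28 mm, on the left near part of the slate; origin at the centre of its underside; leave alone
- ring_blank: off-white ring casting, 26 mm across, 8 mm high, on the right near corner of the slate; leave alone
- flux: jar with green cap and paper label, 56 mm across, 70 mm high, on the bench left of the board; leave alone
- pickle: amber jar with red cap, 60 mm across, 75 mm high, on the bench left of the board; leave alone
- scribe: scribe like a screwdriver, 160 mm long, lying on the bench right of the board; leave alone
- brush: brush, 180 mm long, lying on the bench right of the board; leave alone
Not all that is in view belongs to the job. What is shaped like the brick but brown or turquoise is not meant.

How it is judged:
By the outcome, as a careful person would: the job done as asked, in the order asked, and still so for the second after the job is handed in, with the robot touching nothing.
It also fails if it takes over 45 s, if anything falls off the work surface, if the arm or the gripper's body presses on something with over 40 N, if the wrist force passes 120 N, or if a joint passes its speed limit or range.

## Robot

A 7-joint arm with a two-finger parallel gripper is mounted at the origin on the work surface. World frame = base frame: x ahead of the robot, y to its left, z up, the work surface at z = 0. Lengths are in m, angles in rad, forces in N, time in s.
With the tool pointing down it reaches from about 0.425 to 0.95 m from the base axis. Payload 16.7 kg.
Tool frame: the origin (TCP) lies midway between the tips of the shut fingers; the grasp point (between the pads) lies 19 mm behind it; z points along the fingers, y is the line along which they close (so a half turn about z gives the same grasp; the last joint's range is limited). The gripper opens to 94 mm and grips with 3 to 60 N. Pads are 16 mm wide; open, the fingers measure 119 mm over their backs; the gripper's body (75 mm by 177 mm) begins 78 mm behind the grasp point.
Start: joints at [-1.312, 0.426, 0.074, 1.606, -0.034, 1.111, -0.067], TCP at [0.268, 0.619, 0.205] pointing down, gripper open.
Joint ranges: [-2.85, 2.85], [-0.5, 2.14], [-1.23, 1.37], [0.21, 2.46], [-1.02, 4.16], [0.16, 2.05], [-2.73, 2.73]. Speed limits (rad/s): [1.89, 1.89, 2.39, 2.39, 3.01, 3.01, 3.01].

## Interface

Orientations are given as a unit quaternion [w, x, y, z].
In Python, from bench import robot, cams, order gives the robot as it stands.
- The arm moves only by the tool apply_moves, never from a script. Its argument "motion" is text: rows parted by semicolons, each of 7 numbers parted by spaces: the shift along the tool's x, y, z in m, then the turn, a rotation vector about the tool's x, y, z in rad, then the closure, from 0 (fully open) to 1 (shut). A call has 1 to 8 rows; each row is the pose to reach, as a shift and turn from the pose commanded when the call began, along the tool's axes at that moment; what a row does not reach only later rows make up. A row lasts 1/8 s, in which the tool goes at most 62.5 mm and 10.7 degrees, less where a joint would pass 70% of its speed; a pose out of reach is approached as far as the arm can. A call with a gripper value outside its range is refused whole. The fingers move at their own pace and stop on an object; the grip force is fixed at half the most. Time passes only in rows, so rows that repeat a pose let the fingers close. It gives the time, the measured TCP pose, the force, the opening and the grip force at its end, in the units of the state.
- robot.sense(): the state, without advancing time (a new reading comes with each control period).
- cams.capture(name): name is "side" or "top"; returns a dict with "color" (384x512x3 uint8, red, green, blue), "intrinsics" (3x3 intrinsics, pixels), "k1" (the pictures are not rectified: a ray, as slopes to the right and down, at radius r is drawn at 1 + k1 r^2 times it, then the intrinsics apply), "xyz" and "orientation" of the camera in the world. Camera axes: x right, y down, z forward; pixel columns grow to the right and rows downward; lengths in m; the calibration is good to about 2 mm. A picture is of the moment at which its call begins. There is no depth.
- order.finish_job(): hands the job in; it is judged then, once.
The state is a dict: "time_s": time; "q": joint angles; "qd": joint speeds; "tau": joint torques, N m; "position": TCP position; "tool_rot": TCP orientation; "wrist_force": force on the tool from outside, world axes, zero at the start; "torque": the same for the moment, N m; "gripper_width": opening from 0.0 (shut) to 1.0 (fully open); "finger_force": force on a finger pad.
Only numpy, scipy, OpenCV 4.12 (cv2) and the standard library are available. Lean on these libraries where they do the work, as an engineer would, in place of code of your own. Each camera call takes 0.05 s, during which the arm holds its last target. There are 200 camera calls.

## Working session

There is one attempt and no reset: what is moved stays moved. The work goes in short steps, Python scripts to look and compute and a tool call to move; the robot and the scene stay as the last step left them, time stands still between calls to the robot, and variables do not carry over. Pictures are saved under pics/ and viewed, at most 10 in all, crops included, and the job is handed in when it is done.

Besides the shell and the picture viewer there is one more tool, called after "Request:" as a command line: name --argument value ..., lists and objects as JSON in quotes. apply_moves: Moves the arm, as the interface text tells. Its arguments: {"type":"object","properties":{"motion":{"type":"string"}},"required":["motion"]}

```bash
mkdir -p pics; cat > h.py <<'E'
from bench import robot, cams, order
import numpy as np, cv2
from scipy.spatial.transform import Rotation as R
def rot(q): return R.from_quat(np.roll(q,-1)).as_matrix()
def snap(n,f):
    c=cams.capture(n); cv2.imwrite(f,cv2.cvtColor(c["color"],cv2.COLOR_RGB2BGR)); return c
def pix2w(c,u,v,z):
    K=np.array(c["intrinsics"]); d=np.array([(u-K[0,2])/K[0,0],(v-K[1,2])/K[1,1]]); s=d.copy()
    for _ in range(30): s=d/(1+c["k1"]*(s@s))
    r=rot(c["orientation"])@np.array([*s,1]); o=np.array(c["xyz"]); return o+r*(z-o[2])/r[2]
E
python3 - <<'E'
from h import *
import pickle
for n in("top","side"):
    c=snap(n,f"pics/{n}0.png"); pickle.dump(c,open(n+".pkl","wb")); print(n,c["xyz"],c["orientation"],c["intrinsics"],c["k1"])
s=robot.sense(); print(s)
E
```

```text
top [0.40745889 0.0036491  1.28090538] [-0.0127946   0.70824957 -0.70557322  0.0196285 ] [[392.26892398   0.         257.03376968]
 [  0.         392.26892398 189.6581325 ]
 [  0.           0.           1.        ]] -0.019728208715281095
side [ 0.23592048 -0.89227773  0.90743137] [-0.39577819  0.90942763 -0.11812719  0.04844557] [[414.53420786   0.         255.16148503]
 [  0.         414.53420786 196.31536691]
 [  0.           0.           1.        ]] 0.016592340263383226
{'time_s': 0.1, 'q': array([-1.31150303,  0.42668455,  0.07382989,  1.60651608, -0.03410514,
        1.11076437, -0.0670857 ]), 'qd': array([-0.00045126,  0.00096552,  0.00026632, -0.00201052,  0.00035557,
        0.00022447, -0.00046181]), 'tau': array([ 8.29263590e-03, -9.37472177e+01,  3.67735058e+00, -4.55044627e+01,
       -4.85395105e-02,  1.67093240e-02,  1.40830748e-04]), 'position': array([0.2681747 , 0.61903552, 0.20484675]), 'tool_rot': array([-8.09882760e-05,  2.02975269e-01,  9.79183706e-01, -5.51013898e-04]), 'wrist_force': array([-0.52265634, -0.28135286,  0.17005243]), 'torque': array([ 0.05327748, -0.03434751,  0.06680327]), 'finger_force': 0.0, 'gripper_width': 1.0004093787454245}
```

View pics/top0.png

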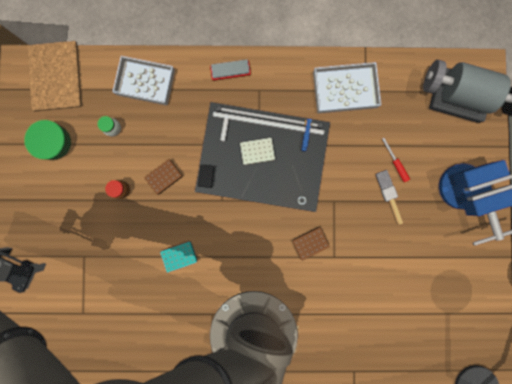

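View pics/side0.png

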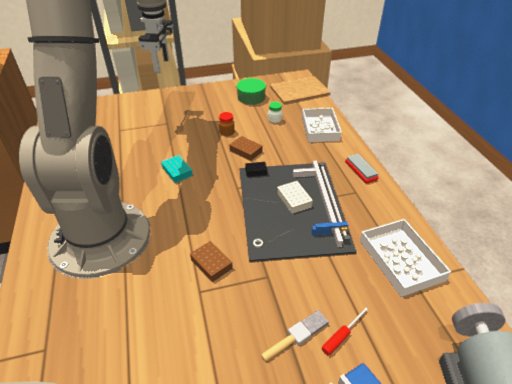

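The top view shows the board at (197–329, 104–210), the brick near (257,151), and the jaw near (307,135). I'll enlarge it to read the corners.

```bash
python3 - <<'E'
import cv2
a=cv2.imread("pics/top0.png")[95:215,190:335]
cv2.imwrite("pics/crop0.png",cv2.resize(a,None,fx=5,fy=5,interpolation=cv2.INTER_CUBIC))
E
```

```text
(no output)
```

View pics/crop0.png

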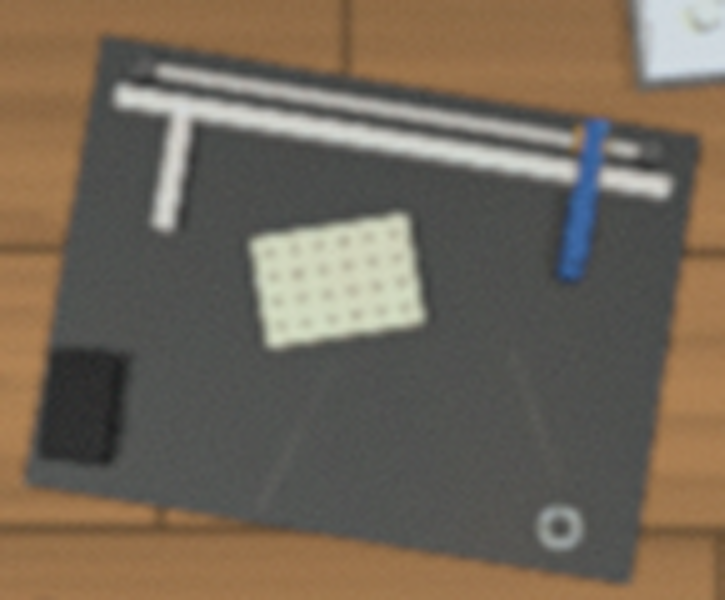

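The crop shows these corners in crop pixels:
- **Board:** (103,35), (700,137), (632,582), (25,485)
- **Brick top:** (250,237), (408,212), (425,323), (270,350)
- **Jaw near end:** (558,277) to (582,281)

```bash
cat >> h.py <<'E'
def fit(local,world):
    l=np.array(local)-np.mean(local,0); w=np.array(world)-np.mean(world,0)
    a=np.arctan2((l[:,0]*w[:,1]-l[:,1]*w[:,0]).sum(),(l*w).sum()); M=R.from_euler('z',a).as_matrix()[:2,:2]
    return a,np.mean(world,0)-M@np.mean(local,0),M
E
python3 - <<'E'
from h import *
import pickle
c=pickle.load(open("top.pkl","rb"))
P=lambda L,z:np.array([pix2w(c,190+(x-2)/5,95+(y-2)/5,z)[:2] for x,y in L])
B=P([(103,35),(700,137),(632,582),(25,485)],.012)
lb=[(.15,.2),(.15,-.2),(-.15,-.2),(-.15,.2)]
a,o,M=fit(lb,B); print("board",a,o,"res",B-(o+np.array(lb)@M.T))
pickle.dump((a,o,M),open("board.pkl","wb"))
b=lambda w:(w-o)@M
br=P([(250,237),(408,212),(425,323),(270,350)],.042); lr=[(.035,.05),(.035,-.05),(-.035,-.05),(-.035,.05)]
a2,o2,_=fit(lr,br);print("brick yaw rel",a2-a,"board xy",b(o2)); print("corners",b(br))
print("jaw near end z49",b(P([(558,277),(582,281)],.049)))
print("charcoal",b(P([(50,347),(128,352),(113,466),(37,458)],.04)))
print("ring",b(P([(560,527)],.018)), "fence check",b(P([(112,107),(668,197)],.037)),"stop top",b(P([(152,230),(175,232)],.037)))
E
```

```text
board -0.15915768651178652 [ 0.57448504 -0.02644612] res [[-0.00072426 -0.00147434]
 [-0.00246115  0.00235411]
 [ 0.00264688  0.00052456]
 [ 0.00053853 -0.00140433]]
brick yaw rel 0.3282753918522706 board xy [0.01079168 0.01990819]
corners [[ 0.02902073  0.07979479]
 [ 0.06129056 -0.01678414]
 [-0.0070572  -0.03881935]
 [-0.04008736  0.05544146]]
jaw near end z49 [[ 0.0346565  -0.11697687]
 [ 0.03463441 -0.13238115]]
charcoal [[-0.06072548  0.1935854 ]
 [-0.05581426  0.14422916]
 [-0.12879222  0.14149587]
 [-0.13160527  0.18978898]]
ring [[-0.12011368 -0.14668783]] fence check [[ 0.09812057  0.181037  ]
 [ 0.09917019 -0.17973489]] stop top [[0.02405048 0.14253938]
 [0.02517731 0.12784873]]
```

```bash
cat >> h.py <<'E'
import pickle
def plan(*targets):
    """board x,y + world z targets -> shift/turn in current tool axes, tool y along board y"""
    a,o,M=pickle.load(open("board.pkl","rb")); s=robot.sense(); T=rot(s["tool_rot"]); p=s["position"]
    print("t",s["time_s"],"TCP board",((p[:2]-o)@M).round(4),"z",p[2].round(4),"F",(M.T@s["wrist_force"][:2]).round(1),s["wrist_force"][2].round(1))
    bx=np.array([*M[:,0],0]);by=np.array([*M[:,1],0])
    D=min((np.stack([k*bx,-k*by,[0,0,-1]],1) for k in(1,-1)),key=lambda D:R.from_matrix(T.T@D).magnitude())
    print("turn",R.from_matrix(T.T@D).as_rotvec().round(4))
    for x,y,z in targets: print((x,y,z),(T.T@(np.array([*(o+M@[x,y]),z])-p)).round(4))
E
python3 -c "
from h import *
plan((-.075,.01,.2),(-.075,.01,.1))"
```

```text
t 0.1 TCP board [-0.4047  0.5888] z 0.2048 F [-0.5 -0.4] 0.2
turn [-1.100e-03 -1.000e-04 -2.496e-01]
(-0.075, 0.01, 0.2) [-0.4625 -0.4794  0.0054]
(-0.075, 0.01, 0.1) [-0.4625 -0.4793  0.1054]
```

Request:
apply_moves --motion "-0.04 -0.045 0 0 0 -0.05 0.5; -0.08 -0.09 0 0 0 -0.1 0.5; -0.12 -0.13 0 0 0 -0.15 0.5; -0.16 -0.17 0 0 0 -0.2 0.5; -0.2 -0.21 0 0 0 -0.25 0.5; -0.24 -0.25 0 0 0 -0.25 0.5; -0.28 -0.29 0 0 0 -0.25 0.5; -0.32 -0.33 0 0 0 -0.25 0.5"

```text
time_s: 1.1
position: [0.431, 0.1875, 0.2055]
tool_rot: [-0.0, 0.079, 0.997, 0.0]
wrist_force: [0.9, 0.8, 0.6]
gripper_width: 0.498
finger_force: 0.0
```

```bash
python3 -c "
from h import *
plan((-.075,.01,.12))"
```

```text
t 1.1 TCP board [-0.1755  0.1885] z 0.2055 F [0.7 0.9] 0.6
turn [ 0.0002 -0.      0.0004]
(-0.075, 0.01, 0.12) [-0.1005 -0.1786  0.0855]
```

Request:
apply_moves --motion "-0.025 -0.045 0 0 0 0 0.5; -0.05 -0.09 0.03 0 0 0 0.5; -0.075 -0.135 0.06 0 0 0 0.5; -0.1 -0.178 0.085 0 0 0 0.5; -0.1 -0.178 0.085 0 0 0 0.5; -0.1 -0.178 0.085 0 0 0 0.5"

```text
time_s: 1.85
position: [0.5011, -0.002, 0.1204]
tool_rot: [-0.0, 0.08, 0.997, -0.0]
wrist_force: [0.4, 0.1, 0.2]
gripper_width: 0.499
finger_force: 0.0
```

```bash
python3 -c "
from h import *
plan((-.075,.01,.02))
snap('top','pics/a.png');snap('side','pics/b.png')
a=cv2.imread('pics/a.png')[95:215,190:335];b=cv2.imread('pics/b.png')[130:280,210:380]
cv2.imwrite('pics/ab.png',np.vstack([cv2.resize(a,(400,300)),cv2.resize(b,(400,300))]))
"
```

```text
t 1.85 TCP board [-0.0763  0.0125] z 0.1204 F [0.4 0.2] 0.2
turn [-0.0002 -0.0006 -0.0001]
(-0.075, 0.01, 0.02) [-0.0013 -0.0025  0.1004]
```

View pics/ab.png

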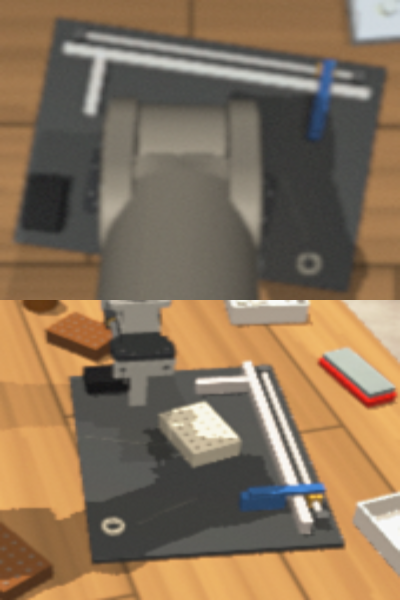

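The side crop shows the fingers over bare slate, near side of the brick. I'll descend now and start pushing gently.

Request:
apply_moves --motion "0 -0.003 0.05 0 0 0 0.5; 0 -0.003 0.1 0 0 0 0.5; 0 -0.003 0.1 0 0 0 0.5; -0.015 -0.003 0.1 0 0 0 0.5; -0.025 -0.003 0.1 0 0 0 0.5; -0.034 -0.003 0.1 0 0 0 0.5; -0.042 -0.003 0.1 0 0 0 0.5; -0.05 -0.003 0.1 0 0 0 0.5"

```text
time_s: 2.95
position: [0.5505, -0.013, 0.0206]
tool_rot: [-0.0, 0.079, 0.997, 0.0]
wrist_force: [-3.9, 1.8, 1.2]
gripper_width: 0.496
finger_force: 1.3
```

```bash
python3 -c "
from h import *
plan((.022,.01,.02))
"
```

```text
t 2.95 TCP board [-0.0258  0.0094] z 0.0206 F [-4.2  1.2] 1.2
turn [ 0.0001 -0.0004  0.0005]
(0.022, 0.01, 0.02) [-0.0478  0.0005  0.0006]
```

Request:
apply_moves --motion "-0.007 0 0 0 0 0 0.5; -0.014 0 0 0 0 0 0.5; -0.021 0 0 0 0 0 0.5; -0.027 0 0 0 0 0 0.5; -0.033 0 0 0 0 0 0.5; -0.037 0 0 0 0 0 0.5; -0.04 0 0 0 0 0 0.5; -0.042 0 0 0 0 0 0.5"

```text
time_s: 3.95
position: [0.5919, -0.0199, 0.0204]
tool_rot: [0.0, 0.079, 0.997, -0.0]
wrist_force: [-3.3, -0.1, 0.5]
gripper_width: 0.499
finger_force: 1.6
```

```bash
python3 -c "
from h import *
plan((.022,.01,.02))
"
```

```text
t 3.95 TCP board [0.0161 0.0092] z 0.0204 F [-3.3 -0.7] 0.5
turn [-0.0001  0.0001  0.0003]
(0.022, 0.01, 0.02) [-0.0059  0.0008  0.0004]
```

Request:
apply_moves --motion "-0.002 0 0 0 0 0 0.5; -0.004 0 0 0 0 0 0.5; -0.005 0 0 0 0 0 0.5; -0.005 0 0 0 0 0 0.5"

```text
time_s: 4.45
position: [0.5968, -0.0206, 0.0205]
tool_rot: [0.0, 0.079, 0.997, -0.0]
wrist_force: [-0.7, 0.1, -0.7]
gripper_width: 0.498
finger_force: 0.5
```

Request:
apply_moves --motion "-0.0010 0 0 0 0 0 0.5; -0.0015 0 0 0 0 0 0.5; -0.002 0 0 0 0 0 0.5"

```text
time_s: 4.82
position: [0.5968, -0.0206, 0.0204]
tool_rot: [-0.002, 0.079, 0.997, 0.0]
wrist_force: [-14.1, 2.0, 12.0]
gripper_width: 0.498
finger_force: 7.3
```

The force jumped to 14 N, so the brick is against the fence. I'll back off and look.

Request:
apply_moves --motion "0.01 0 0 0 0 0 0.5; 0.05 0 0 0 0 0 0.5; 0.09 0 0 0 0 0 0.5; 0.09 0 -0.05 0 0 0 0.7; 0.09 -0.04 -0.1 0 0 0 1; 0.09 -0.09 -0.12 0 0 0 1; 0.09 -0.14 -0.12 0 0 0 1; 0.09 -0.2 -0.12 0 0 0 1"

```text
time_s: 5.82
position: [0.4784, -0.2051, 0.1412]
tool_rot: [0.001, 0.079, 0.997, 0.0]
wrist_force: [0.6, -1.2, -0.7]
gripper_width: 0.014
finger_force: 0.0
```

```bash
python3 -c "
from h import *
plan((.06,-.165,.14),(.06,-.165,.027))
snap('top','pics/c.png');snap('side','pics/d.png')
a=cv2.imread('pics/c.png')[95:215,190:335];b=cv2.imread('pics/d.png')[150:260,230:360]
cv2.imwrite('pics/cd.png',np.hstack([cv2.resize(a,(400,331),interpolation=2),cv2.resize(b,(391,331),interpolation=2)]))
"
```

```text
t 5.825 TCP board [-0.0666 -0.1916] z 0.1412 F [ 0.8 -1.1] -0.7
turn [0.0004 0.0024 0.0019]
(0.06, -0.165, 0.14) [-0.1266  0.0264  0.0015]
(0.06, -0.165, 0.027) [-0.1264  0.0263  0.1145]
```

View pics/cd.png

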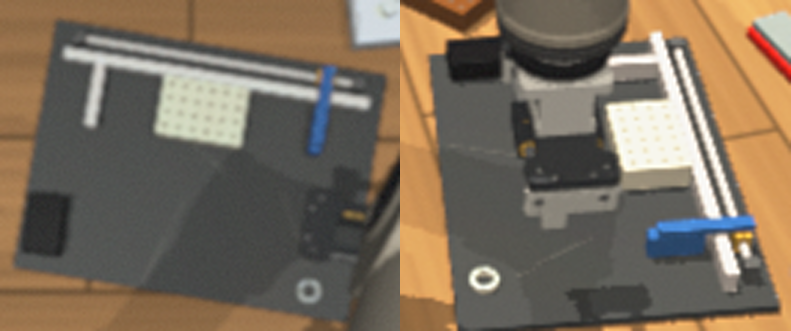

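The brick's far side is flat along the fence, and the jaw and the other things haven't moved. Next I'll go behind the jaw.

Request:
apply_moves --motion "-0.04 0.02 0 0 0 0 1; -0.08 0.022 0 0 0 0 1; -0.127 0.024 0 0 0.001 0.001 1; -0.127 0.024 0 0 0.002 0.002 1; -0.127 0.024 0.05 0 0.002 0.002 1; -0.127 0.024 0.1 0 0.002 0.002 1; -0.127 0.024 0.118 0 0.002 0.002 1; -0.127 0.024 0.118 0 0.002 0.002 1"

```text
time_s: 6.92
position: [0.6068, -0.2006, 0.0224]
tool_rot: [-0.002, 0.08, 0.997, 0.0]
wrist_force: [0.2, -0.2, 0.7]
gripper_width: 0.005
finger_force: 0.0
```

```bash
python3 -c "
from h import *
plan((.06,-.145,.022),(.06,.003,.022))
"
```

```text
t 6.925 TCP board [ 0.0595 -0.1668] z 0.0224 F [ 0.2 -0.1] 0.7
turn [-0.0002 -0.0032 -0.002 ]
(0.06, -0.145, 0.022) [-0.0005  0.0218  0.0004]
(0.06, 0.003, 0.022) [-0.0002  0.1698  0.0003]
```

Request:
apply_moves --motion "0 0.012 0 0 -0.001 0 1; 0 0.019 0 0 -0.001 -0.001 1; 0 0.026 0 0 -0.001 -0.001 1; 0 0.033 0 0 -0.001 -0.001 1; 0 0.04 0 0 -0.001 -0.001 1; 0 0.047 0 0 -0.001 -0.001 1; 0 0.054 0 0 -0.001 -0.001 1; 0 0.061 0 0 -0.001 -0.001 1"

```text
time_s: 7.92
position: [0.6171, -0.1399, 0.0224]
tool_rot: [-0.001, 0.08, 0.997, -0.0]
wrist_force: [0.3, -3.2, 2.1]
gripper_width: 0.007
finger_force: 1.3
```

Request:
apply_moves --motion "0 0.006 0 0 0 0 1; 0 0.012 0 0 0 0 1; 0 0.018 0 0 0 0 1; 0 0.024 0 0 0 0 1; 0 0.030 0 0 0 0 1; 0 0.036 0 0 0 0 1; 0 0.042 0 0 0 0 1; 0 0.048 0 0 0 0 1"

```text
time_s: 8.93
position: [0.6247, -0.0932, 0.0225]
tool_rot: [-0.0, 0.08, 0.997, -0.0]
wrist_force: [1.8, -5.2, -0.5]
gripper_width: 0.009
finger_force: 2.6
```

```bash
python3 -c "
from h import *
plan((.06,.003,.022))
"
```

```text
t 8.925 TCP board [ 0.0601 -0.0579] z 0.0225 F [ 2.6 -4.9] -0.5
turn [-0.0007 -0.0009 -0.0011]
(0.06, 0.003, 0.022) [0.0002 0.0609 0.0004]
```

Request:
apply_moves --motion "0 0.006 0 0 0 0 1; 0 0.012 0 0 0 0 1; 0 0.018 0 0 0 0 1; 0 0.024 0 0 0 0 1; 0 0.030 0 0 0 0 1; 0 0.036 0 0 0 0 1; 0 0.042 0 0 0 0 1; 0 0.048 0 0 0 0 1"

```text
time_s: 9.93
position: [0.6325, -0.0458, 0.0225]
tool_rot: [-0.0, 0.08, 0.997, -0.0]
wrist_force: [1.7, -5.6, -0.3]
gripper_width: 0.006
finger_force: 2.4
```

Request:
apply_moves --motion "0 0.002 0 0 0 0 1; 0 0.004 0 0 0 0 1; 0 0.006 0 0 0 0 1; 0 0.008 0 0 0 0 1; 0 0.008 0 0 0 0 1"

```text
time_s: 10.55
position: [0.6337, -0.0376, 0.0225]
tool_rot: [-0.0, 0.08, 0.997, -0.0]
wrist_force: [2.1, -3.1, 0.5]
gripper_width: 0.005
finger_force: 1.6
```

```bash
python3 -c "
from h import *
plan((.06,.003,.022))
"
```

```text
t 10.55 TCP board [ 0.0602 -0.0017] z 0.0225 F [ 2.5 -2.8] 0.5
turn [-0.0003 -0.0009 -0.0007]
(0.06, 0.003, 0.022) [0.0002 0.0047 0.0005]
```

Request:
apply_moves --motion "0 0.001 0 0 0 0 1; 0 0.002 0 0 0 0 1; 0 0.003 0 0 0 0 1; 0 0.003 0 0 0 0 1"

```text
time_s: 11.05
position: [0.6341, -0.0349, 0.0225]
tool_rot: [-0.0, 0.08, 0.997, -0.0]
wrist_force: [2.1, -4.8, -0.0]
gripper_width: 0.006
finger_force: 2.1
```

Request:
apply_moves --motion "0 0.001 0 0 0 0 1; 0 0.002 0 0 0 0 1; 0 0.002 0 0 0 0 1"

```text
time_s: 11.42
position: [0.6343, -0.0336, 0.0225]
tool_rot: [-0.001, 0.08, 0.997, -0.0]
wrist_force: [2.4, -8.4, -0.6]
gripper_width: 0.005
finger_force: 3.6
```

Request:
apply_moves --motion "0 0.001 0 0 0 0 1; 0 0.0015 0 0 0 0 1; 0 0.0015 0 0 0 0 1"

```text
time_s: 11.8
position: [0.6343, -0.0336, 0.0225]
tool_rot: [-0.001, 0.081, 0.997, -0.001]
wrist_force: [0.9, -13.3, 0.9]
gripper_width: 0.006
finger_force: 6.6
```

```bash
python3 -c "
from h import *
plan((.06,.003,.022))
"
```

```text
t 11.8 TCP board [0.0602 0.0024] z 0.0225 F [  3. -13.] 0.9
turn [-0.0024 -0.0009 -0.0025]
(0.06, 0.003, 0.022) [0.0002 0.0006 0.0005]
```

It stalls at the expected place (TCP y 0.0024) with 13 N, so the brick is seated. I'll retreat along -y, then go up and away, and look.

Request:
apply_moves --motion "0 -0.005 0 0 0 0 1; 0 -0.02 0 0 0 0 1; 0 -0.04 0 0 0 0 1; 0 -0.05 -0.05 0 0 0 1; 0.02 -0.06 -0.1 0 0 0 1; 0.06 -0.11 -0.14 0 0 0 1; 0.11 -0.16 -0.16 0 0 0 1; 0.14 -0.22 -0.16 0 0 0 1"

```text
time_s: 12.8
position: [0.4769, -0.2076, 0.1817]
tool_rot: [0.001, 0.08, 0.997, 0.0]
wrist_force: [0.1, -1.8, -0.2]
gripper_width: 0.005
finger_force: 0.0
```

```bash
python3 -c "
from h import *
plan()
snap('top','pics/e.png');snap('side','pics/f.png')
a=cv2.imread('pics/e.png')[95:215,190:335];b=cv2.imread('pics/f.png')[150:260,230:360]
cv2.imwrite('pics/ef.png',np.vstack([cv2.resize(a[:70,:90],(400,311),interpolation=2),cv2.resize(b,(340,288),interpolation=2)[:, :].copy() if 0 else cv2.resize(b,(400,288),interpolation=2)]))
"
```

```text
t 12.8 TCP board [-0.0676 -0.1943] z 0.1817 F [ 0.4 -1.7] -0.2
turn [ 0.001   0.001  -0.0005]
```

View pics/ef.png

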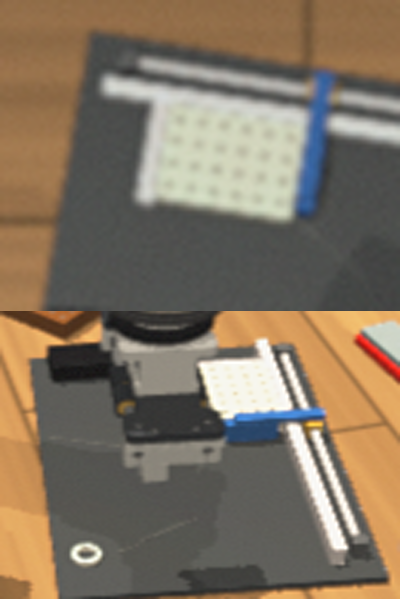

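The brick sits flat on the fence and against the end stop, with the jaw touching it. The charcoal block and ring haven't moved. I'll let the arm settle, then hand in.

Request:
apply_moves --motion "0 0 0 0 0 0 1; 0 0 0 0 0 0 1; 0 0 0 0 0 0 1"

```text
time_s: 13.28
position: [0.479, -0.2054, 0.1801]
tool_rot: [-0.001, 0.079, 0.997, -0.0]
wrist_force: [0.1, 0.2, -0.6]
gripper_width: 0.003
finger_force: 0.0
```

```bash
python3 -c "
from h import *
print(order.finish_job())"
```

```text
the job is handed in; nothing more can be done
None
```

The job is handed in at about 13 s: the last pictures show the white brick flat along the fence and against the end stop, the blue jaw touching it and the hand clear; no verdict came back.

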